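# Check a spring-backed sensor mount against its index

### The arm

A 6-joint arm with a two-finger parallel gripper is mounted at the origin on the work surface. World frame = base frame: x ahead of the robot, y to its left, z up, the work surface at z = 0. Lengths are in m, angles in rad, forces in N, time in s.
With the tool pointing down it reaches from about 0.3 to 0.875 m from the base axis. Payload 4.2 kg.
Tool frame: the origin (TCP) lies at the very end of the fingers, on their centre line; the grasp point (between the pads) lies 19 mm behind it; x points along the fingers, y is the direction in which the jaws open and shut, and the axes are right-handed (so a half turn about x gives the same grasp; the last joint's range is limited). The gripper opens to 85 mm and grips with 20 to 120 N. Pads are 22 mm wide; open, the fingers measure 114 mm over their backs; the gripper's body (76 mm by 85 mm) begins 54 mm behind the grasp point. The pads swing forward as they close: fully open they stand 13 mm farther back than shut.
Start: joints at [1.102, 0.32, 1.565, -0, 1.257, -0.02], TCP at [0.249, 0.518, 0.194] pointing down, gripper open.
Joint ranges: [-3.11, 3.11], [-0.84, 2.01], [0.21, 2.61], [-1.34, 4.49], [0.05, 2.63], [-2.56, 2.56]. Speed limits (rad/s): [2.57, 2.57, 3.14, 3.14, 3.14, 3.14].

### API

Orientations are given as a 3x3 rotation matrix whose columns are the frame's x, y, z axes.
In Python, from workcell import arm gives the robot as it stands. The module is installed in compiled form; this text tells all that it offers.
- The arm moves only by the tool arm_command, never from a script. Its argument "moves" is a list of rows, each an object of numbers: "dx", "dy", "dz": the shift along the tool's x, y, z in cm; "spin": the turn about the tool's x in rad; "gripper": the closure, from 0 (fully open) to 1 (shut). In form: [{"dx": .., "dy": .., "dz": .., "spin": .., "gripper": ..}, ...]. A call has 1 to 10 rows; each row shifts and turns the commanded pose from where the row before left it, along the tool's axes as they then stand; what a row does not reach is not made up. A row lasts 1/12 s, in which the tool goes at most 41.7 mm and 7.16 degrees, less where a joint would pass 70% of its speed; a pose out of reach is approached as far as the arm can. A call with a gripper value outside its range is refused whole. The fingers move at their own pace and stop on an object; "force" is the grip in N (left out, the last holds). Time passes only in rows, so rows that do not move let the fingers close. It gives the time, the measured TCP pose, the force and the opening at its end, in the units of the state.
- arm.get_obs(): the state, without advancing time (a new reading comes with each control period).
- arm.snapshot(name): name is "scene" or "top"; returns (picture, depth): 384x512x3 uint8, blue, green, red; 384x512 float32, m along the optical axis (not along the pixel's ray), 0 where there is no reading.
- arm.camera_params(name): a dict with "fx", "fy", "cx", "cy" (pixels), "R" (3x3) and "t" (3): a world point X has camera coordinates R X + t. Camera axes: x right, y down, z forward; pixel columns grow to the right and rows downward; lengths in m; the calibration is good to about 2 mm. A picture is of the moment at which its call begins. camera_params takes no time and is no camera call.
- arm.job_done(): hands the job in, once; it reports no verdict.
Trained networks look in the newest picture that a camera, given by its name, has taken for a name from the list of things; names that differ only in an ending like _2 or _b are one class to them, and where a whole thing is asked for, a point or a joint stands for the part that bears it (a point fixed in the world has none). Each returns a list of dicts, best first, with "p" (0 to 1); they miss things now and then, are a little off and sometimes report something else, mostly with a low value. They report only what shows in the picture. A call takes as long as a camera call.
- arm.recognise(camera, name): "xyz" ([x, y, z] in m, in world coordinates, good to about 4 mm: the middle of the surface that is visible of it).
- arm.silhouettes(camera, name): "mask" (384x512 bool, what is visible of it).
The state is a dict: "t": time; "q": joint angles; "dq": joint speeds; "tau": joint torques, N m; "tcp_pos": TCP position; "tool_rot": TCP orientation; "contact_force": force on the tool from outside, world axes, zero at the start; "ft_torque": the same for the moment, N m; "opening": finger opening in m.
Only numpy, scipy, OpenCV 4.12 (cv2) and the standard library are available. Lean on these libraries where they do the work, as an engineer would, in place of code of your own. Each camera call takes 0.05 s, during which the arm holds its last target. There are 200 camera calls.

### The job

On the mount that carries the round sensor, press down the black cap on the corner of the spring-backed tilt plate until the pointer lines up with the brass index on the scale, without running past the index. Hold it there for a second, then let go so that the plate springs back up. Only press the cap, without gripping it; do not push the pointer or the index themselves, do not lift or shift the mount, and leave the square-sensor mount and everything else as it is.

Things in the scene. Friction and masses are not known exactly. Their poses are not given: they have to be found in the camera images.
- mount_round: tilt mount that carries a ROUND sensor (steel cylinder 44 mm across, 28 mm high) on its sprung tilt plate, loose on the bench, 2 kg. Base 180 x 170 x 10 mm; origin under its centre, z up, -x towards the tilt plate's free edge, cap on the +y side. Tilt plate 135 x 90 x 6 mm, level at rest, hinge line along y at x +50, z 70 mm
- mount_round_cap: black round press cap (28 mm across, 16 mm high) fixed on the free corner of the tilt plate of mount_round; origin at the centre of its underside, 3 mm above the plate's mid-plane, 100 mm from the hinge line
- mount_round_captop (a point): centre of the flat top of that cap, 89 mm above the bench at rest, 19 mm above and 100 mm in front of the hinge line. Pushing it down takes about 3 N to start and 9.5 N at 0.36 rad; it springs back by itself
- mount_round_tilt (a joint): tilt of that plate: 0 at rest (up), grows as the cap is pressed down, solid stop at 0.45 rad
- mount_round_pointer: thin upright steel rod with a small black blade (3 mm thick) at its top, fixed to the tilt plate at the hinge; origin on the hinge line. As the cap goes down the pointer leans towards the mount's -x along the scale
- mount_round_tip (a point): top of the pointer, 120 mm from the hinge line, so its travel along the scale is 120 mm x sin(tilt)
- mount_round_mark (a point): middle of the top of the brass index, a saddle 10 mm long on the white scale bar beside the pointer's path. Axes as the mount's; the pointer comes from its +x side, 14 to 42 mm away at the start, and lines up when tip and index have the same x in the mount's frame
- mount_round_index (a joint): setting of that brass index: distance along the scale (m) from the resting pointer's line; stays where it is unless pushed
- mount_square: tilt mount that carries a SQUARE sensor (steel block 44 x 44 x 28 mm), else like the other, to be left alone, loose on the bench, 2 kg. Base 180 x 170 x 10 mm; origin under its centre, z up, -x towards the tilt plate's free edge, cap on the +y side. Tilt plate 135 x 90 x 6 mm, level at rest, hinge line along y at x +50, z 70 mm
- mount_square_captop (a point): centre of the flat top of that cap, 89 mm above the bench at rest, 19 mm above and 100 mm in front of the hinge line. Pushing it down takes about 3 N to start and 9.5 N at 0.36 rad; it springs back by itself
- mount_square_tilt (a joint): tilt of that plate: 0 at rest (up), grows as the cap is pressed down, solid stop at 0.45 rad
- bolt: M16 bolt standing on its head, 61 mm high, head 30 mm across; origin under its centre; bystander between the mounts
- spanner: open spanner 130 mm long lying flat; bystander
- bolt_bin: open blue plastic bin 110 x 150 x 50 mm with bolts in it; bystander
- switch: red limit switch on a black bent bracket 100 x 60 x 45 mm; bystander
- mouse: black computer mouse 100 x 60 x 30 mm; bystander
- phone: black phone lying flat, 145 x 72 x 9 mm; bystander

How it is judged:
By the outcome, as a careful person would: the job done as asked, in the order asked, and still so for the second after the job is handed in, with the robot touching nothing.
It also fails if it takes over 40 s, if anything falls off the work surface, if the arm or the gripper's body presses on something with over 40 N, if the wrist force passes 120 N, or if a joint passes its speed limit or range.

## Working session

There is one attempt and no reset: what is moved stays moved. The work goes in short steps, Python scripts to look and compute and a tool call to move; the robot and the scene stay as the last step left them, time stands still between calls to the robot, and variables do not carry over. Pictures are saved under pics/ and viewed, about 8 in all and at most 12, crops included, and the job is handed in when it is done.

Besides the shell and the picture viewer there is one more tool, called after ">>>" as a command line: name --argument value ..., lists and objects as JSON in quotes. arm_command: Moves the arm, as the interface text tells. Its arguments: {"type":"object","properties":{"moves":{"type":"array","items":{"type":"object","properties":{"dx":{"type":"number"},"dy":{"type":"number"},"dz":{"type":"number"},"spin":{"type":"number"},"gripper":{"type":"number"}}}},"force":{"type":"number"}},"required":["moves"]}

```bash
mkdir -p pics; cat > h.py <<'E'
from workcell import arm
import numpy as np, cv2
def world(cam,u,v,d):
    c=arm.camera_params(cam); p=np.array([(u-c['cx'])/c['fx']*d,(v-c['cy'])/c['fy']*d,d])
    return np.array(c['R']).T@(p-np.array(c['t']))
def pix(cam,X):
    c=arm.camera_params(cam); p=np.array(c['R'])@np.array(X)+np.array(c['t'])
    return c['fx']*p[0]/p[2]+c['cx'],c['fy']*p[1]/p[2]+c['cy']
E
python3 - <<'E'
from h import *
np.set_printoptions(precision=4,suppress=True)
ims=[]
for c in("scene","top"):
    p,d=arm.snapshot(c); cv2.imwrite(f"pics/{c}0.png",cv2.resize(p,(800,600),interpolation=cv2.INTER_CUBIC)); np.save(c+"_d.npy",d)
    cv2.imwrite(f"{c}_raw.png",p)
    for n in("mount_round","mount_square","mount_round_cap","mount_round_captop","mount_round_tip","mount_round_mark","mount_round_pointer"):
        print(c,n,[(np.round(r['xyz'],4),round(r['p'],2)) for r in arm.recognise(c,n)[:3]])
    k=arm.camera_params(c);print(k['fx'],-np.array(k['R']).T@k['t'])
print(arm.get_obs())
E
```

```text
scene mount_round [(array([0.5934, 0.1973, 0.0606]), 0.55)]
scene mount_square [(array([ 0.6083, -0.1947,  0.0707]), 0.73)]
scene mount_round_cap []
scene mount_round_captop [(array([0.5081, 0.2274, 0.0927]), 0.59)]
scene mount_round_tip []
scene mount_round_mark [(array([0.5902, 0.123 , 0.1899]), 0.55)]
scene mount_round_pointer [(array([0.6183, 0.1519, 0.155 ]), 0.64)]
457.78841667220615 [1.1828 0.3309 1.1285]
top mount_round [(array([0.5564, 0.1888, 0.0684]), 0.94)]
top mount_square [(array([ 0.575 , -0.2041,  0.0722]), 0.83)]
top mount_round_cap [(array([ 0.81  , -0.0227,  0.0098]), 0.3)]
top mount_round_captop [(array([0.5043, 0.2249, 0.0888]), 0.47)]
top mount_round_tip [(array([ 0.8126, -0.0249,  0.0102]), 0.61), (array([0.4294, 0.4286, 0.0084]), 0.52)]
top mount_round_mark []
top mount_round_pointer [(array([0.3771, 0.0253, 0.0051]), 0.49), (array([0.4311, 0.4261, 0.0075]), 0.38)]
459.05039042450676 [0.3402 0.0051 1.5917]
{'t': 0.8, 'q': array([ 1.102 ,  0.3196,  1.5645, -0.    ,  1.2574, -0.02  ]), 'dq': array([-0.0021,  0.    , -0.0024,  0.0002, -0.0002,  0.0004]), 'tau': array([  0.0004, -41.5358, -23.4411,  -0.    ,   0.0001,  -0.    ]), 'tcp_pos': array([0.2495, 0.5181, 0.194 ]), 'tool_rot': array([[ 0.0001,  0.4339,  0.901 ],
       [ 0.0001,  0.901 , -0.4339],
       [-1.    ,  0.0001,  0.    ]]), 'contact_force': array([ 0.5325, -0.6372, -0.3266]), 'ft_torque': array([0.0089, 0.0006, 0.0019]), 'opening': 0.08570663775177223}
```

View pics/scene0.png

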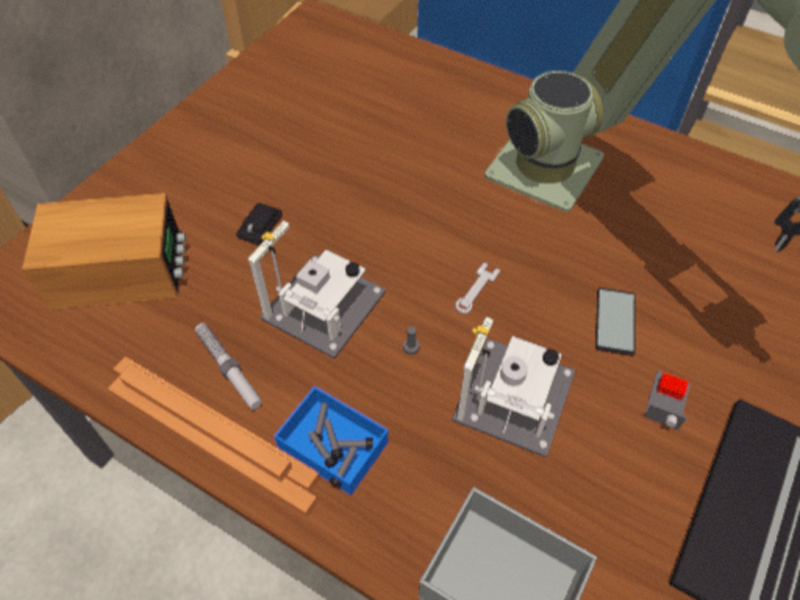

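View pics/top0.png

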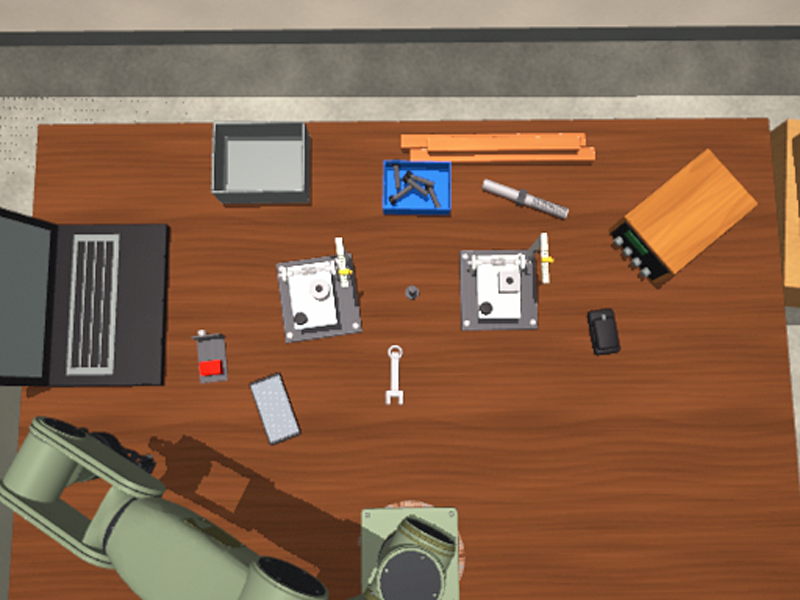

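```bash
python3 - <<'E'
from h import *
a=cv2.imread("top_raw.png")[145:225,170:240]; b=cv2.imread("scene_raw.png")[195:295,285:375]
a=cv2.resize(a,None,fx=6,fy=6,interpolation=cv2.INTER_CUBIC);b=cv2.resize(b,None,fx=6,fy=6,interpolation=cv2.INTER_CUBIC)
cv2.imwrite("pics/topc.png",a);cv2.imwrite("pics/scenec.png",b)
E
```

```text
(no output)
```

View pics/topc.png

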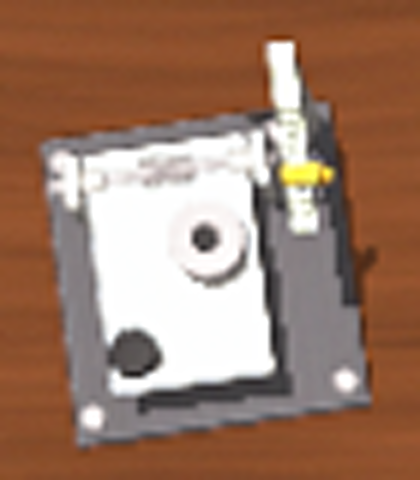

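View pics/scenec.png

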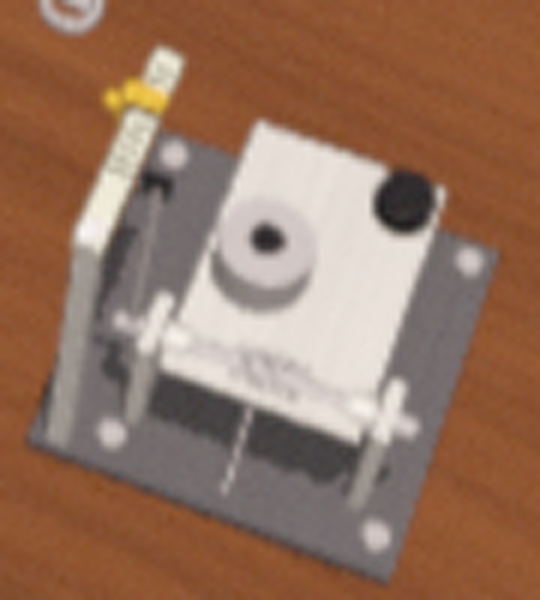

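```bash
cat >> h.py <<'E'
def ray(cam,u,v):
    c=arm.camera_params(cam);R=np.array(c['R']);o=-R.T@np.array(c['t']);d=R.T@np.array([(u-c['cx'])/c['fx'],(v-c['cy'])/c['fy'],1]);return o,d
def atz(cam,u,v,z):
    o,d=ray(cam,u,v);return o+d*(z-o[2])/d[2]
def fit(P,M):  # 2D rigid
    pc,mc=P.mean(0),M.mean(0);U,S,V=np.linalg.svd((M-mc).T@(P-pc));R=V.T@np.diag([1,np.linalg.det(V.T@U.T)])@U.T
    return R,pc-R@mc
def yellow(p,roi):
    v0,v1,u0,u1=roi;h=cv2.cvtColor(p[v0:v1,u0:u1],cv2.COLOR_BGR2HSV).astype(float)
    w=((abs(h[...,0]-25)<7)&(h[...,1]>110)&(h[...,2]>130))*h[...,1]
    vv,uu=np.nonzero(w);W=w[vv,uu];return u0+(uu*W).sum()/W.sum(),v0+(vv*W).sum()/W.sum(),len(W)
E
python3 - <<'E'
from h import *
np.set_printoptions(precision=4,suppress=True)
# crop px -> raw (cv2.resize centre convention)
f=lambda x,o:(x+.5)/6-.5+o
M=np.array([[.09,.085],[.09,-.085],[-.09,-.085],[-.09,.085]])
for cam,C,o in(("top",[(45,145),(328,103),(370,403),(80,445)],(170,145)),("scene",[(388,582),(28,440),None,(497,255)],(285,195))):
    k=[i for i in range(4) if C[i]]
    P=np.array([atz(cam,f(C[i][0],o[0]),f(C[i][1],o[1]),.01)[:2] for i in k])
    R,t=fit(P,M[k]);print(cam,"t",t,"yaw",np.arctan2(R[1,0],R[0,0]),"res",np.linalg.norm(P-M[k]@R.T-t,axis=1))
    print(" captop",R@[-.05,.03]+t)
    p=cv2.imread(cam+"_raw.png")
    y=yellow(p,(160,190,210,230) if cam=="top" else (200,225,298,318))
    X=atz(cam,y[0],y[1],.19);print(" yellow",y,X,"mount frame",R.T@(X[:2]-t))
    d=np.load(cam+"_d.npy");print(" depth pt",world(cam,y[0],y[1],d[int(round(y[1])),int(round(y[0]))]))
    ms=arm.silhouettes(cam,"mount_round_captop")
    if ms:
        vv,uu=np.nonzero(ms[0]['mask']);X=atz(cam,uu.mean(),vv.mean(),.087);print(" cap",len(uu),X,R.T@(X[:2]-t))
p=cv2.imread("scene_raw.png");x=(f(155,285),f(183,195));X=atz("scene",*x,.188);print("blade",x,X,R.T@(X[:2]-t))
print("pred tip px",pix("scene",[*(R@[.05,-.06]+t),.19]))
E
```

```text
top t [0.5585 0.1934] yaw 0.1336540216785925 res [0.0028 0.0019 0.0019 0.0017]
 captop [0.505  0.2165]
 yellow (np.float64(220.60929925077127), np.float64(173.6626267078008), 28) [0.5843 0.1206 0.19  ] mount frame [ 0.0159 -0.0757]
 depth pt [0.5844 0.1206 0.1896]
 cap 40 [0.5052 0.2229 0.087 ] [-0.049   0.0363]
scene t [0.5611 0.1981] yaw 0.13136805806516882 res [0.0009 0.002  0.0018]
 captop [0.5076 0.2212]
 yellow (np.float64(307.1350645582475), np.float64(210.9112142753518), 41) [0.5866 0.1238 0.19  ] mount frame [ 0.0156 -0.077 ]
 depth pt [0.5882 0.1243 0.1925]
 cap 89 [0.5099 0.2291 0.087 ] [-0.0467  0.0375]
blade (310.4166666666667, 225.08333333333334) [0.6175 0.1488 0.188 ] [ 0.0495 -0.0562]
pred tip px (np.float64(308.9421450243144), np.float64(224.2612139838294))
```

>>> arm_command --moves '[{"dy": -1.3,"dz": 3.0,"gripper": 1},{"dy": -1.3,"dz": 3.0,"gripper": 1},{"dy": -1.3,"dz": 3.0,"gripper": 1},{"dy": -1.3,"dz": 3.0,"gripper": 1},{"dy": -1.3,"dz": 3.0,"gripper": 1},{"dy": -1.3,"dz": 3.0,"gripper": 1},{"dy": -1.3,"dz": 3.0,"gripper": 1},{"dy": -1.3,"dz": 3.0,"gripper": 1},{"dy": -1.3,"dz": 3.0,"gripper": 1},{"dy": -1.3,"dz": 3.0,"gripper": 1}]' --force 20

```text
schema error: expected keys dx, dy, dz, spin, gripper
```

>>> arm_command --moves '[{"dx": 0,"dy": -1.3,"dz": 3.0,"spin": 0,"gripper": 1},{"dx": 0,"dy": -1.3,"dz": 3.0,"spin": 0,"gripper": 1},{"dx": 0,"dy": -1.3,"dz": 3.0,"spin": 0,"gripper": 1},{"dx": 0,"dy": -1.3,"dz": 3.0,"spin": 0,"gripper": 1},{"dx": 0,"dy": -1.3,"dz": 3.0,"spin": 0,"gripper": 1},{"dx": 0,"dy": -1.3,"dz": 3.0,"spin": 0,"gripper": 1},{"dx": 0,"dy": -1.3,"dz": 3.0,"spin": 0,"gripper": 1},{"dx": 0,"dy": -1.3,"dz": 3.0,"spin": 0,"gripper": 1},{"dx": 0,"dy": -1.3,"dz": 3.0,"spin": 0,"gripper": 1},{"dx": 0,"dy": -1.3,"dz": 3.0,"spin": 0,"gripper": 1}]' --force 20

```text
t: 1.73
tcp_pos: [0.4643, 0.2694, 0.1942]
tool_rot: [[0.0, 0.434, 0.901], [0.0, 0.901, -0.434], [-1.0, 0.0, 0.0]]
contact_force: [0.6, 1.1, -0.4]
opening: 0.0003
```

>>> arm_command --moves '[{"dx": 0,"dy": -1.1,"dz": 2.85,"spin": 0,"gripper": 1},{"dx": 0,"dy": -1.0,"dz": 2.85,"spin": 0,"gripper": 1},{"dx": 2.5,"dy": 0,"dz": 0,"spin": 0,"gripper": 1},{"dx": 2.5,"dy": 0,"dz": 0,"spin": 0,"gripper": 1},{"dx": 2.0,"dy": 0,"dz": 0,"spin": 0,"gripper": 1},{"dx": 1.0,"dy": 0,"dz": 0,"spin": 0,"gripper": 1},{"dx": 0,"dy": 0,"dz": 0,"spin": 0,"gripper": 1},{"dx": 0,"dy": 0,"dz": 0,"spin": 0,"gripper": 1}]'

```text
t: 2.4
tcp_pos: [0.5059, 0.2273, 0.1143]
tool_rot: [[0.0, 0.434, 0.901], [0.0, 0.901, -0.434], [-1.0, 0.0, 0.0]]
contact_force: [0.5, -0.3, 0.7]
opening: -0.0001
```

```bash
cat > look.py <<'E'
import sys
from h import *
np.set_printoptions(precision=4,suppress=True)
n=sys.argv[1]
S,d=arm.snapshot("scene"); T,_=arm.snapshot("top")
for cam,p,roi in(("top",T,(160,190,210,230)),("scene",S,(200,225,298,318))):
    y=yellow(p,roi);print(cam,"yellow",y)
cv2.imwrite(f"s{n}.png",S)
a=cv2.resize(S[195:245,285:370],None,fx=9,fy=9,interpolation=cv2.INTER_CUBIC)
cv2.imwrite(f"pics/{n}.png",a)
o=arm.get_obs();print(o['t'],o['tcp_pos'],o['contact_force'])
E
python3 look.py a
```

```text
top yellow (np.float64(220.6068451075033), np.float64(173.659060991663), 28)
scene yellow (np.float64(307.05788423153695), np.float64(210.99101796407186), 42)
2.5 [0.5066 0.2278 0.1155] [-0.0929  0.3014  0.2029]
```

View pics/a.png

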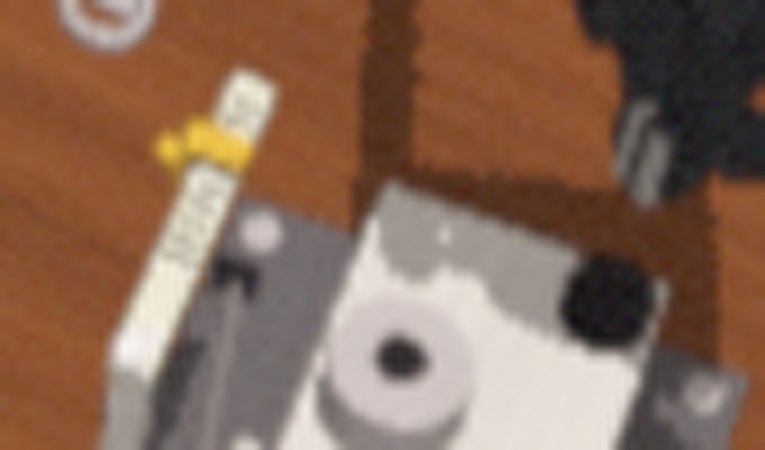

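>>> arm_command --moves '[{"dx": 1.0,"dy": 0,"dz": 0,"spin": 0,"gripper": 1},{"dx": 1.0,"dy": 0,"dz": 0,"spin": 0,"gripper": 1},{"dx": 0.5,"dy": 0,"dz": 0,"spin": 0,"gripper": 1},{"dx": 0.5,"dy": 0,"dz": 0,"spin": 0,"gripper": 1},{"dx": 0.5,"dy": 0,"dz": 0,"spin": 0,"gripper": 1},{"dx": 0.5,"dy": 0,"dz": 0,"spin": 0,"gripper": 1},{"dx": 0,"dy": 0,"dz": 0,"spin": 0,"gripper": 1},{"dx": 0,"dy": 0,"dz": 0,"spin": 0,"gripper": 1}]'

```text
t: 3.17
tcp_pos: [0.5055, 0.2271, 0.0737]
tool_rot: [[-0.0, 0.434, 0.901], [-0.0, 0.901, -0.434], [-1.0, -0.0, -0.0]]
contact_force: [-0.1, -0.6, 0.4]
opening: 0.0006
```

```bash
python3 look.py b; python3 - <<'E'
from h import *
# predicted blade crop-pixel shift vs travel s (scene), start blade (237,275) in crop
R=np.array([[np.cos(.132),-np.sin(.132)],[np.sin(.132),np.cos(.132)]]);t=np.array([.5605,.197])
def pp(s):
    h=np.sqrt(.12**2-s*s);return np.array(pix("scene",[*(R@[.05-s,-.0565]+t),.07+h]))
p0=pp(0)
for s in(.015,.02,.025,.03,.032,.034,.036): print(s,np.round((pp(s)-p0)*9+[237,275],1))
# line through index, parallel to y at z .19
c=lambda s,y:np.round((np.array(pix("scene",[*(R@[.05-s,y]+t),.19]))-[285,195]+.5)*9,1)
for s in(.032,.034,.036):print("idx",s,c(s,-.0757),c(s,-.0565))
E
```

```text
top yellow (np.float64(220.60534970401227), np.float64(173.66060074545055), 28)
scene yellow (np.float64(307.14213344912434), np.float64(210.91416992328845), 41)
3.2667 [0.5059 0.2273 0.0743] [-0.3704  0.3065  0.3555]
0.015 [255.3 233.3]
0.02 [261.2 220.4]
0.025 [266.9 208. ]
0.03 [272.6 196.1]
0.032 [274.8 191.5]
0.034 [277.  186.9]
0.036 [279.1 182.5]
idx 0.032 [202.8 153. ] [269.4 176.9]
idx 0.034 [205.2 147.4] [271.8 171.2]
idx 0.036 [207.7 141.8] [274.3 165.6]
```

View pics/b.png

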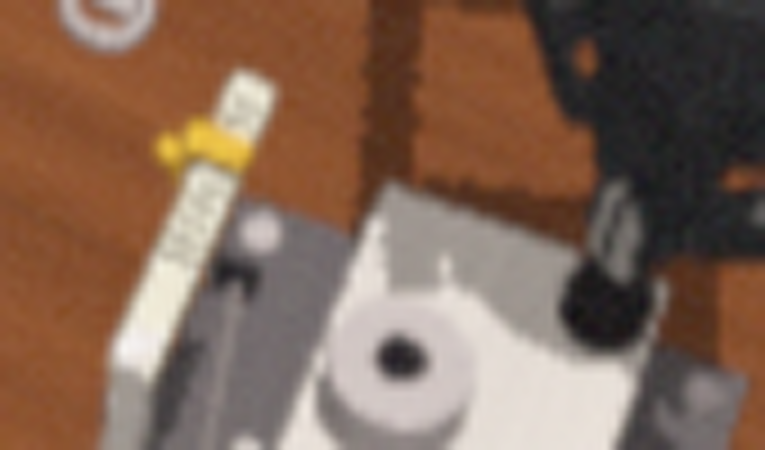

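```bash
python3 - <<'E'
from h import *
c=lambda X:np.round((np.array(pix("scene",X))-[285,195]+.5)*9,1)
print("tcp",c([.5059,.2273,.0743]),"tcp+19",c([.5059,.2273,.0933]),"tcp+30",c([.5059,.2273,.105]))
R=np.array([[np.cos(.132),-np.sin(.132)],[np.sin(.132),np.cos(.132)]]);t=np.array([.5605,.197])
for y in(.03,.036): print("captop",R@[-.05,y]+t,c([*(R@[-.05,y]+t),.089]))
for q in([.03,.0],[-.085,.045],[-.085,-.045]):print("plate corner",q,c([*(R@q+t),.073]))
d=np.load("scene_d.npy")
for u,v in((352,228),(352,230),(351,227)):print(world("scene",u,v,d[v,u]))
S,d=arm.snapshot("scene")
for u,v in((352,230),(352,232),(353,220),(353,222),(354,224),(354,226)):print(u,v,world("scene",u,v,d[v,u]))
T,dt=arm.snapshot("top")
cv2.imwrite("pics/tb.png",np.hstack([cv2.resize(S[200:250,325:375],(400,400),interpolation=cv2.INTER_CUBIC),cv2.resize(T[180:230,170:220],(400,400),interpolation=cv2.INTER_CUBIC)]))
E
```

```text
tcp [600.2 318.7] tcp+19 [611.3 285.3] tcp+30 [618.4 264.4]
captop [0.50698646 0.22015817] [585.1 284.9]
captop [0.50619676 0.22610597] [604.7 291.9]
plate corner [0.03, 0.0] [396.4 494.8]
plate corner [-0.085, 0.045] [657.1 238.9]
plate corner [-0.085, -0.045] [374.  138.8]
[0.5107773  0.2284799  0.09205109]
[0.51515409 0.2308073  0.09006827]
[0.50775171 0.2246993  0.08964298]
352 230 [0.51381787 0.230607   0.08799003]
352 232 [0.52001695 0.23320262 0.08886736]
353 220 [0.51578745 0.22519717 0.1357415 ]
353 222 [0.51602991 0.22683375 0.12777495]
354 224 [0.51718653 0.23104463 0.12314165]
354 226 [0.50010952 0.23016456 0.08866763]
```

View pics/tb.png

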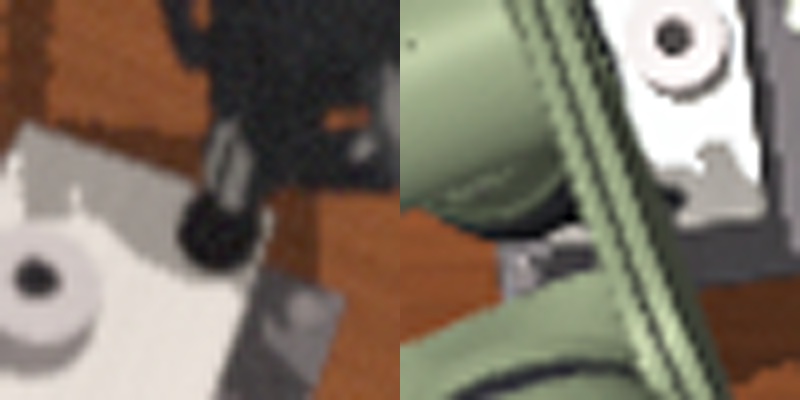

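The finger pads visibly end about 15–20 mm above the reported TCP, and there's no force and no tilt yet. I'll go down gently and watch the force.

>>> arm_command --moves '[{"dx": 0.2,"dy": 0,"dz": 0,"spin": 0,"gripper": 1},{"dx": 0.2,"dy": 0,"dz": 0,"spin": 0,"gripper": 1},{"dx": 0.2,"dy": 0,"dz": 0,"spin": 0,"gripper": 1},{"dx": 0,"dy": 0,"dz": 0,"spin": 0,"gripper": 1}]'

```text
t: 3.7
tcp_pos: [0.5052, 0.227, 0.0675]
tool_rot: [[-0.001, 0.434, 0.901], [-0.0, 0.901, -0.434], [-1.0, -0.001, -0.001]]
contact_force: [-0.8, 0.7, 0.6]
opening: 0.0
```

```bash
python3 look.py c
```

```text
top yellow (np.float64(220.6062335381914), np.float64(173.65978928884988), 28)
scene yellow (np.float64(307.1340011614402), np.float64(210.90940766550523), 41)
3.8 [0.5055 0.2271 0.0679] [-0.6787 -0.4876  0.0893]
```

View pics/c.png

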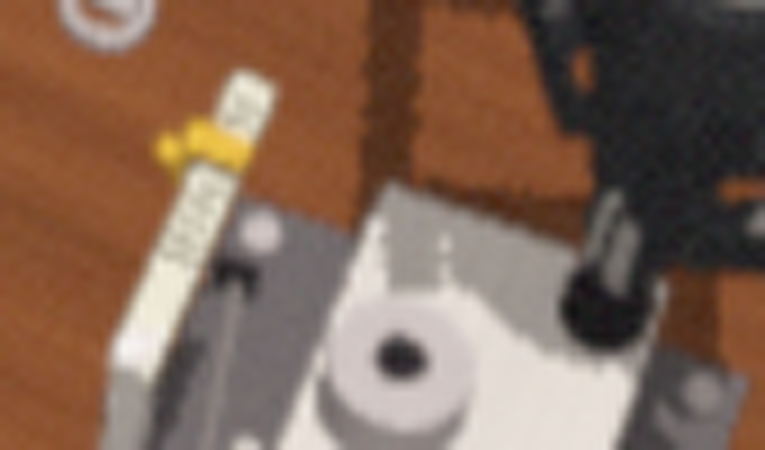

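```bash
cat > tilt.py <<'E'
from h import *
R=np.array([[np.cos(.132),-np.sin(.132)],[np.sin(.132),np.cos(.132)]]);t=np.array([.5605,.197])
uu,vv=np.meshgrid(np.arange(512),np.arange(384))
def frame(d):
    c=arm.camera_params("scene");P=np.stack([(uu-c['cx'])/c['fx']*d,(vv-c['cy'])/c['fy']*d,d],-1)
    W=(P-np.array(c['t']))@np.array(c['R']);m=(W[...,:2]-t)@R
    return m[...,0],m[...,1],W[...,2]
def drop(d):
    x,y,z=frame(d);k=(x<-.04)&(x>-.075)&(y>-.038)&(y<.012)&(z<.085)&(z>.015)&(d>0)
    a=np.arctan2(.073-z[k],.05-x[k]);a=a[abs(a-np.median(a))<.05];return np.mean(a),np.std(a)/len(a)**.5,k.sum()
ref=cv2.imread("scene_raw.png")
def up(p):return cv2.resize(cv2.cvtColor(p,cv2.COLOR_BGR2GRAY)[190:250,285:345],None,fx=8,fy=8,interpolation=cv2.INTER_CUBIC)
def blade(p):
    # full model: difference image darkening, blade found where new frame darker than the empty reference
    A,B=up(ref).astype(float),up(p).astype(float);D=np.clip(A-B-15,0,None)
    D[:, :]=D; vy,vx=np.indices(D.shape)
    U=285+(vx+.5)/8-.5;V=190+(vy+.5)/8-.5
    best=[]
    for s in np.arange(0.002,.046,.0005):
        h=np.sqrt(.12**2-s*s);q=np.array(pix("scene",[*(R@[.05-s,-.0565]+t),.07+h]))-np.array(pix("scene",[*(R@[.05,-.0565]+t),.19]))+[310.6,225.05]
        best.append((D[(abs(U-q[0])<2.2)&(abs(V-q[1])<1.2)].mean(),s))
    return best
if __name__=="__main__":
    S,d=arm.snapshot("scene");import sys;cv2.imwrite(f"s{sys.argv[1]}.png",S)
    a0=drop(np.load("scene_d.npy"));a=drop(d);print("plane",np.round(a0,4),np.round(a,4),"s=%.1f mm"%(120*np.sin(a[0]-a0[0])))
    b=blade(S);w=np.array(b);k=w[:,0]>.7*w[:,0].max();print("blade s %.1f mm strength %.0f"%(1000*(w[k,0]*w[k,1]).sum()/w[k,0].sum(),w[:,0].max()))
    o=arm.get_obs();print(o['t'],o['tcp_pos'],o['contact_force'],yellow(S,(200,225,298,318)))
E
python3 tilt.py d
```

```text
plane [8.20e-03 1.40e-03 1.65e+02] [1.05e-02 1.50e-03 1.67e+02] s=0.3 mm
blade s nan mm strength 0
3.85 [0.50562103 0.22716675 0.067973  ] [-0.06862771 -1.56216691 -0.13377744] (np.float64(307.0069156293223), np.float64(210.93734439834026), 43)tilt.py:26: RuntimeWarning: invalid value encountered in scalar divide
  b=blade(S);w=np.array(b);k=w[:,0]>.7*w[:,0].max();print("blade s %.1f mm strength %.0f"%(1000*(w[k,0]*w[k,1]).sum()/w[k,0].sum(),w[:,0].max()))
```

>>> arm_command --moves '[{"dx": 0.3,"dy": 0,"dz": 0,"spin": 0,"gripper": 1},{"dx": 0.3,"dy": 0,"dz": 0,"spin": 0,"gripper": 1},{"dx": 0.3,"dy": 0,"dz": 0,"spin": 0,"gripper": 1},{"dx": 0,"dy": 0,"dz": 0,"spin": 0,"gripper": 1}]'

```text
t: 4.18
tcp_pos: [0.5051, 0.2269, 0.0582]
tool_rot: [[-0.001, 0.434, 0.901], [-0.001, 0.901, -0.434], [-1.0, -0.001, -0.001]]
contact_force: [0.7, 0.2, 1.0]
opening: -0.0005
```

```bash
python3 tilt.py e
```

```text
plane [8.20e-03 1.40e-03 1.65e+02] [1.16e-02 1.50e-03 1.64e+02] s=0.4 mm
blade s nan mm strength 0
4.2333 [0.50526511 0.22700118 0.05848986] [-0.24973159  0.12168072  0.96712397] (np.float64(307.07816711590294), np.float64(210.9880834160874), 42)tilt.py:26: RuntimeWarning: invalid value encountered in scalar divide
  b=blade(S);w=np.array(b);k=w[:,0]>.7*w[:,0].max();print("blade s %.1f mm strength %.0f"%(1000*(w[k,0]*w[k,1]).sum()/w[k,0].sum(),w[:,0].max()))
```

```bash
python3 - <<'E'
from tilt import *
S,d=arm.snapshot("scene");d0=np.load("scene_d.npy")
x,y,z=frame(d);k=(d>0)&(d0>0)&(d<d0-.012)&(z<.16)&(z>.05)&(abs(x+.05)<.06)&(abs(y-.036)<.05)
o=np.argsort(z[k])[:200]
xs,ys,zs,us,vs=[q[k][o] for q in(x,y,z,uu,vv)]
for lo in np.arange(.06,.16,.01):
    q=(zs>=lo)&(zs<lo+.01)
    if q.sum():print("z%.2f n%d x%.3f..%.3f y%.3f..%.3f u%d-%d v%d-%d"%(lo,q.sum(),xs[q].min(),xs[q].max(),ys[q].min(),ys[q].max(),us[q].min(),us[q].max(),vs[q].min(),vs[q].max()))
print("tcp mount",(np.array([.5053,.227])-t)@R)
cv2.imwrite("pics/e2.png",np.hstack([cv2.resize(I[190:250,315:375],(480,480),interpolation=cv2.INTER_CUBIC)[:, :390] for I in(S,)]+[cv2.resize(cv2.applyColorMap(np.clip((z[190:250,315:375])*1500,0,255).astype(np.uint8),cv2.COLORMAP_JET),(400,480),interpolation=cv2.INTER_NEAREST)]))
E
```

```text
z0.09 n1 x-0.043..-0.043 y0.043..0.043 u354-354 v228-228
z0.10 n19 x-0.052..-0.037 y0.025..0.051 u349-358 v221-228
z0.11 n19 x-0.052..-0.036 y0.025..0.053 u350-359 v219-227
z0.12 n22 x-0.052..-0.037 y0.025..0.050 u350-358 v218-225
z0.13 n15 x-0.049..-0.034 y0.023..0.048 u350-358 v215-223
z0.14 n64 x-0.066..-0.022 y0.005..0.065 u345-366 v207-227
z0.15 n60 x-0.062..-0.018 y-0.000..0.070 u344-368 v205-227
tcp mount [-0.05077129  0.03700428]
```

View pics/e2.png

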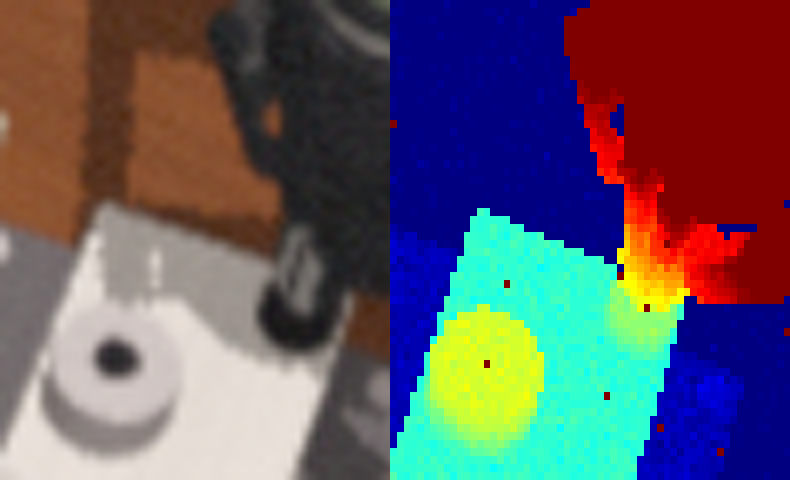

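```bash
python3 - <<'E'
from tilt import *
for z in(.075,.085,.089,.095,.1,.11,.12,.13,.14): print(z,np.round(pix("scene",[*(R@[-.038,.037]+t),z]),1))
o=arm.get_obs();print(o['opening'],o['tcp_pos'],o['q'])
print([(np.round(r['xyz'],3),r['p']) for r in arm.recognise("scene","mount_round_captop")])
E
```

```text
0.075 [349.8 233.3]
0.085 [350.5 231.4]
0.089 [350.8 230.6]
0.095 [351.1 229.5]
0.1 [351.5 228.5]
0.11 [352.1 226.5]
0.12 [352.8 224.5]
0.13 [353.5 222.4]
0.14 [354.2 220.3]
-2.7956435239255475e-05 [0.50546033 0.22709215 0.05873877] [ 4.01474959e-01  4.07869792e-01  1.80283681e+00  4.57761807e-05
  9.31386120e-01 -7.20636589e-01]
[(array([0.51 , 0.23 , 0.091]), 0.49)]
```

>>> arm_command --moves '[{"dx": 0.3,"dy": 0,"dz": 0,"spin": 0,"gripper": 1},{"dx": 0.3,"dy": 0,"dz": 0,"spin": 0,"gripper": 1},{"dx": 0.3,"dy": 0,"dz": 0,"spin": 0,"gripper": 1},{"dx": 0.3,"dy": 0,"dz": 0,"spin": 0,"gripper": 1},{"dx": 0,"dy": 0,"dz": 0,"spin": 0,"gripper": 1}]'

```text
t: 4.75
tcp_pos: [0.5049, 0.2271, 0.0466]
tool_rot: [[-0.002, 0.434, 0.901], [-0.0, 0.901, -0.434], [-1.0, -0.001, -0.001]]
contact_force: [-2.3, -0.5, 3.2]
opening: 0.0001
```

```bash
python3 tilt.py f 2>/dev/null
```

```text
plane [8.20e-03 1.40e-03 1.65e+02] [6.31e-02 1.60e-03 1.57e+02] s=6.6 mm
blade s 8.5 mm strength 33
4.8 [0.50495254 0.22709817 0.0468354 ] [-2.44507238  0.40739658  3.35958658] (np.float64(307.0664772727273), np.float64(210.9913352272727), 42)
```

>>> arm_command --moves '[{"dx": 0.25,"dy": 0,"dz": 0,"spin": 0,"gripper": 1},{"dx": 0.25,"dy": 0,"dz": 0,"spin": 0,"gripper": 1},{"dx": 0.25,"dy": 0,"dz": 0,"spin": 0,"gripper": 1},{"dx": 0.25,"dy": 0,"dz": 0,"spin": 0,"gripper": 1},{"dx": 0.25,"dy": 0,"dz": 0,"spin": 0,"gripper": 1},{"dx": 0,"dy": 0,"dz": 0,"spin": 0,"gripper": 1}]'

```text
t: 5.3
tcp_pos: [0.5044, 0.227, 0.034]
tool_rot: [[-0.003, 0.434, 0.901], [-0.0, 0.901, -0.434], [-1.0, -0.001, -0.002]]
contact_force: [-5.9, -0.4, 5.5]
opening: -0.0004
```

```bash
python3 tilt.py g 2>/dev/null
```

```text
plane [8.20e-03 1.40e-03 1.65e+02] [1.986e-01 1.300e-03 1.330e+02] s=22.7 mm
blade s 20.0 mm strength 73
5.35 [0.50434786 0.22697718 0.0341835 ] [-4.18433218  0.05723611  5.22719082] (np.float64(307.1910243333819), np.float64(210.98980037884309), 41)
```

>>> arm_command --moves '[{"dx": 0,"dy": -0.15,"dz": -0.25,"spin": 0,"gripper": 1},{"dx": 0.2,"dy": 0,"dz": 0,"spin": 0,"gripper": 1},{"dx": 0.2,"dy": 0,"dz": 0,"spin": 0,"gripper": 1},{"dx": 0.2,"dy": 0,"dz": 0,"spin": 0,"gripper": 1},{"dx": 0.1,"dy": 0,"dz": 0,"spin": 0,"gripper": 1},{"dx": 0,"dy": 0,"dz": 0,"spin": 0,"gripper": 1},{"dx": 0,"dy": 0,"dz": 0,"spin": 0,"gripper": 1}]'

```text
t: 5.93
tcp_pos: [0.5043, 0.2271, 0.0283]
tool_rot: [[0.003, 0.434, 0.901], [0.001, 0.901, -0.434], [-1.0, 0.002, 0.003]]
contact_force: [-0.2, -0.8, 6.8]
opening: -0.0002
```

```bash
python3 tilt.py h 2>/dev/null; python3 look.py h2
```

```text
plane [8.20e-03 1.40e-03 1.65e+02] [2.572e-01 1.400e-03 1.160e+02] s=29.6 mm
blade s 27.6 mm strength 26
5.9833 [0.50422107 0.22712671 0.0282741 ] [-0.99483482 -0.4817918   7.13078178] (np.float64(307.2633457249071), np.float64(210.9110780669145), 40)
top yellow (np.float64(220.58787480849202), np.float64(173.65506675421318), 28)
scene yellow (np.float64(307.01104667219), np.float64(210.94283347141675), 43)
6.0833 [0.5042 0.2271 0.0283] [-1.6752  0.1047  6.9262]
```

View pics/h2.png

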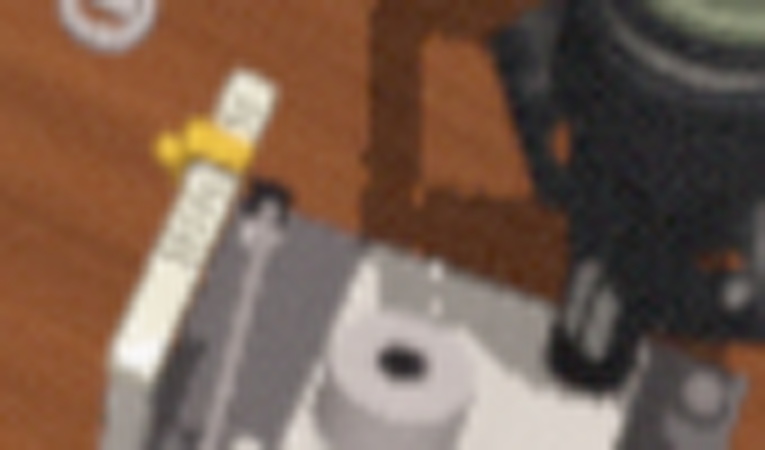

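```bash
cat > bl.py <<'E'
from tilt import *
def dark(p,s0):
    g=cv2.cvtColor(p,cv2.COLOR_BGR2GRAY).astype(float);c=exp(s0)
    k=(abs(uu-c[0])<4)&(abs(vv-c[1])<3);w=np.clip(75-g,0,None)*k;return (w*uu).sum()/w.sum(),(w*vv).sum()/w.sum(),w.sum()
def exp(s,c0=(310.6,225.0)):
    h=np.sqrt(.12**2-s*s);return np.array(pix("scene",[*(R@[.05-s,-.054]+t),.07+h]))-np.array(pix("scene",[*(R@[.05,-.054]+t),.19]))+c0
def meas(p):
    b=dark(meas.ref,0.0)[:2];best=[]
    s=blade(p);w=np.array(s);s0=w[w[:,0].argmax(),1]
    for _ in range(4):
        m=dark(p,s0);ss=np.arange(0,.046,.0002);e=np.array([exp(x,b) for x in ss]);s0=ss[np.linalg.norm(e-m[:2],axis=1).argmin()]
    return s0,m,b,np.linalg.norm(e-m[:2],axis=1).min()
meas.ref=cv2.imread("sa.png")
E
python3 - <<'E'
from bl import *
for n in "fgh":
    S=cv2.imread(f"s{n}.png");print(n,meas(S))
print(meas(cv2.imread("sh2.png")))
print("a",dark(cv2.imread("sb.png"),0.))
T,_=arm.snapshot("top")
P=cv2.resize(T[150:200,195:245],None,fx=12,fy=12,interpolation=cv2.INTER_CUBIC);cv2.imwrite("pics/t2.png",P)
E
```

```text
f (np.float64(0.0056), (np.float64(310.9903381642512), np.float64(223.05314009661836), np.float64(207.0)), (np.float64(310.528), np.float64(224.972)), np.float64(0.3336196477140945))Traceback (most recent call last):
  File "<stdin>", line 3, in <module>
  File "bl.py", line 11, in meas
    m=dark(p,s0);ss=np.arange(0,.046,.0002);e=np.array([exp(x,b) for x in ss]);s0=ss[np.linalg.norm(e-m[:2],axis=1).argmin()]
                                                        ~~~^^^^^
  File "bl.py", line 6, in exp
    h=np.sqrt(.12**2-s*s);return np.array(pix("scene",[*(R@[.05-s,-.054]+t),.07+h]))-np.array(pix("scene",[*(R@[.05,-.054]+t),.19]))+c0
                                          ~~~^^^^^^^^^^^^^^^^^^^^^^^^^^^^^^^^^^^^^^
  File "h.py", line 7, in pix
    c=arm.camera_params(cam); p=np.array(c['R'])@np.array(X)+np.array(c['t'])
ValueError: time passes only in moves, steps and waits
```

```bash
sed -i '1i import functools' h.py; cat >> h.py <<'E'
class _A:
    camera_params=staticmethod(functools.lru_cache(None)(arm.camera_params))
    snapshot=staticmethod(arm.snapshot);get_obs=staticmethod(arm.get_obs)
arm=_A()
E
python3 - <<'E'
from bl import *
for n in ["f","g","h","h2"]:
    S=cv2.imread(f"s{n}.png");s,m,b,e=meas(S);print(n,round(s,4),np.round(m,2),np.round(b,2),round(e,2))
T,_=arm.snapshot("top");cv2.imwrite("t2raw.png",T)
a=cv2.imread("top_raw.png")
P=np.hstack([cv2.resize(I[155:195,200:235],None,fx=11,fy=13,interpolation=cv2.INTER_CUBIC) for I in(a,T)]);cv2.imwrite("pics/t2.png",P)
E
```

```text
f 0.0056 [310.99 223.05 207.  ] [310.53 224.97] 0.33
g 0.0228 [313.23 217.94 252.  ] [310.53 224.97] 0.38
h 0.03 [314.26 216.08 243.  ] [310.53 224.97] 0.23
h2 0.0302 [314.25 216.03 236.  ] [310.53 224.97] 0.27
```

View pics/t2.png

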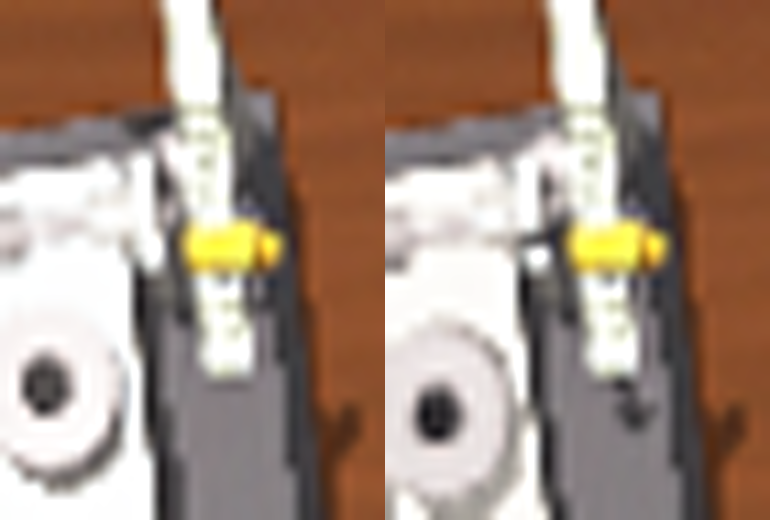

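```bash
python3 - <<'E'
from bl import *
from scipy.optimize import least_squares as L
# blade start: fit mount-frame (x,y) at z .187 ; yellow at z .187..192
f=lambda cam,px,z:(lambda X:R.T@(X[:2]-t))(atz(cam,*px,z))
b=f("scene",(310.53,224.97),.186)
for z in(.186,.188,.19): print("scene idx",z,"s=",b-f("scene",(307.1,210.93),z))
bh=f("scene",(314.25,216.05),.186-.0038);print("now s",b-bh)
# top: blade dark now vs yellow
T=cv2.imread("t2raw.png");g=cv2.cvtColor(T,cv2.COLOR_BGR2GRAY)
print(g[170:178,209:220])
yt=f("top",(220.6,173.66),.19);print("top idx x",yt)
for px in((214.0,172.8),):print("blade top",f("top",px,.184))
E
```

```text
scene idx 0.186 s= [0.0348462  0.02130444]
scene idx 0.188 s= [0.0335288  0.02103394]
scene idx 0.19 s= [0.0322114  0.02076343]
now s [0.03025283 0.00063081]
[[238 237 239 255 255 135 190 191 248 232 244]
 [255 252 227 255 255 148 142 125 203 248 255]
 [247 241 224 230 219 119  66  95 206 246 243]
 [199 188 174 113  90  77  49 122 228 234 228]
 [247 245 187 165 255 251  77 114 216 235 233]
 [253 255 244 113 210 188  90  87 147 198 180]
 [252 255 255  50  88 108 100  71 139 235 205]
 [252 255 255  40  73  99 108  78 126 244 255]]
top idx x [ 0.01358226 -0.07889257]
blade top [ 0.02029343 -0.05859864]
```

>>> arm_command --moves '[{"dx": 0.1,"dy": 0,"dz": 0,"spin": 0,"gripper": 1},{"dx": 0.1,"dy": 0,"dz": 0,"spin": 0,"gripper": 1},{"dx": 0,"dy": 0,"dz": 0,"spin": 0,"gripper": 1},{"dx": 0,"dy": 0,"dz": 0,"spin": 0,"gripper": 1}]'

```text
t: 6.47
tcp_pos: [0.5043, 0.2272, 0.0263]
tool_rot: [[0.004, 0.434, 0.901], [0.001, 0.901, -0.434], [-1.0, 0.002, 0.003]]
contact_force: [-1.5, -1.3, 7.1]
opening: 0.0003
```

```bash
cat > m.py <<'E'
from bl import *
a0=drop(np.load("scene_d.npy"))[0]
for i in range(3):
    S,d=arm.snapshot("scene");s,m,b,e=meas(S);a=drop(d)
    print("blade %.1f"%(1e3*s),np.round(m[:2],2),"plane %.1f"%(120*np.sin(a[0]-a0)),a[2],np.round(yellow(S,(200,225,298,318))[:2],2))
o=arm.get_obs();print(o['t'],o['tcp_pos'],o['contact_force'])
E
python3 m.py
```

```text
blade 32.2 [314.54 215.54] plane 31.7 107 [307.15 210.91]
blade 32.4 [314.57 215.5 ] plane 32.0 106 [307.15 210.92]
blade 32.4 [314.58 215.51] plane 31.4 107 [307.17 210.86]
6.6167 [0.50431523 0.22714597 0.02641491] [-1.40947831 -0.19066686  7.95484224]
```

```bash
python3 - <<'E'
from bl import *
def pts(cam,p,d,roi):
    v0,v1,u0,u1=roi;h=cv2.cvtColor(p,cv2.COLOR_BGR2HSV).astype(float)
    k=(abs(h[...,0]-25)<8)&(h[...,1]>100)&(h[...,2]>110)&(uu>=u0)&(uu<u1)&(vv>=v0)&(vv<v1)
    out=[]
    for v,u in zip(*np.nonzero(k)):
        X=world(cam,u,v,d[v,u]);m=R.T@(X[:2]-t);out.append((u,v,*np.round(1e3*np.array([*m,X[2]]),1),*p[v,u]))
    return np.array(out)
for cam,roi in(("top",(160,190,210,230)),("scene",(200,225,298,318))):
    p,d=arm.snapshot(cam);A=pts(cam,p,d,roi)
    print(cam);print("\n".join(" ".join("%g"%q for q in r) for r in A))
E
```

```text
top
217 172 20.6 -68.4 188.3 131 209 225
221 172 18 -81 193.1 113 241 255
222 172 17.4 -84.1 193.7 103 240 252
223 172 20.9 -86 173 93 160 188
216 173 18.6 -64.7 184.9 63 123 144
217 173 16.1 -68.5 195.8 100 238 255
218 173 16.7 -71.2 190.7 98 250 255
219 173 16.7 -74.1 187.8 76 244 254
220 173 15.5 -77.5 192.2 74 247 255
221 173 15.2 -80.5 191.6 82 251 255
222 173 15.2 -83.4 188.8 93 251 255
223 173 15.2 -86.3 186.7 60 188 228
224 173 14.8 -89.4 186.4 76 234 255
225 173 46.3 -83.9 12.2 71 142 153
216 174 48.6 -51.9 5.2 61 108 123
217 174 14.1 -67.7 190 80 225 247
218 174 13.4 -70.9 191.3 77 255 255
219 174 12.3 -74.2 194.9 76 252 255
220 174 12.7 -77 190.7 81 254 255
221 174 11.3 -80.3 196 93 255 255
222 174 11.4 -83.2 193 89 255 255
223 174 13.2 -85.6 180.7 36 140 185
224 174 12.8 -88.6 180 61 209 254
225 174 13 -91.6 176.5 69 127 148
217 175 42.4 -55.7 17 62 150 176
218 175 12 -69.9 182 78 206 232
219 175 10.3 -73.4 189.1 81 182 210
220 175 11 -76.1 182.6 83 183 206
221 175 10.9 -79 181 92 197 212
222 175 40.5 -72.7 13.8 82 174 184
223 175 10.2 -85.1 180 33 85 119
scene
306 208 -1
[... 971 characters left out ...]
64.9 190.6 86 183 224
303 212 634.5 50.8 1128.5 66 164 205
304 212 16.2 -83.3 180.6 56 161 203
305 212 18.9 -80.3 186.2 52 138 174
306 212 19.2 -77.8 188.3 63 130 162
307 212 21.2 -74.9 192.7 79 145 178
308 212 20.4 -72.6 193 70 165 203
309 212 19.7 -70.3 193.5 67 180 217
310 212 17.2 -68.4 191.2 60 179 220
311 212 16.6 -66.1 191.8 74 185 227
312 212 16.5 -63.7 193.1 58 155 199
303 213 18.6 -84.9 178.5 51 115 159
304 213 18.5 -82.4 179.8 47 131 170
305 213 19.4 -79.8 182.7 73 129 159
309 213 21 -69.6 191.2 90 140 168
310 213 16.9 -68 186.5 69 147 182
311 213 19.1 -65.1 191.3 70 161 200
312 213 18.2 -62.9 191.4 53 115 159
304 214 20.6 -81.6 178.8 55 116 155
311 214 20.4 -64.4 189.1 96 134 161
```

```bash
python3 - <<'E'
from bl import *
d0=np.load("scene_d.npy");S0=cv2.imread("scene_raw.png")
def show(S,d,c):
    g=cv2.cvtColor(S,cv2.COLOR_BGR2GRAY);x,y,z=frame(d);k=(abs(uu-c[0])<3.5)&(abs(vv-c[1])<3.5)&(z>.15)&(z<.2)&(y>-.064)&(y<-.04)
    for v,u in zip(*np.nonzero(k)):print(u,v,"%.1f %.1f %.1f g%d"%(1e3*x[v,u],1e3*y[v,u],1e3*z[v,u],g[v,u]))
print("rest");show(S0,d0,(310.5,225))
for i in range(2):
    S,d=arm.snapshot("scene");print("now");show(S,d,(314.5,215.5))
E
```

```text
rest
309 223 46.2 -60.3 188.3 g75
309 224 50.9 -59.0 191.6 g45
310 224 50.0 -56.8 191.7 g50
311 224 48.4 -54.7 190.6 g61
309 225 50.2 -58.7 186.2 g45
310 225 51.0 -56.2 189.0 g46
311 225 51.9 -53.6 192.1 g50
312 225 52.2 -51.2 194.0 g44
313 225 50.9 -49.1 193.4 g66
308 226 50.4 -60.6 180.6 g78
309 226 51.3 -58.0 183.6 g57
310 226 51.1 -55.7 184.9 g82
311 226 51.3 -53.3 186.7 g91
312 226 50.3 -51.0 186.7 g51
313 226 51.0 -48.6 189.3 g69
309 227 53.0 -57.3 182.0 g86
310 227 50.7 -55.3 179.8 g111
311 227 52.2 -52.6 183.9 g116
312 227 50.4 -50.6 182.5 g67
310 228 51.8 -54.6 177.3 g126
311 228 49.0 -52.7 174.4 g121
312 228 50.0 -50.1 177.7 g86
now
312 213 18.6 -62.8 192.1 g120
313 214 19.7 -59.7 191.1 g62
314 214 15.4 -58.1 186.0 g58
313 215 19.4 -59.3 186.4 g46
314 215 19.5 -56.9 188.2 g46
315 215 18.0 -54.7 187.3 g50
316 215 15.4 -52.8 184.8 g53
317 215 13.3 -50.7 183.1 g67
313 216 19.1 -58.9 181.7 g49
314 216 20.7 -56.2 185.8 g56
315 216 20.0 -53.9 186.1 g67
317 216 18.1 -49.4 186.3 g56
312 217 19.7 -60.7 176.9 g75
313 217 20.4 -58.2 179.5 g63
314 217 21.6 -55.6 182.8 g99
315 217 18.5 
[... 230 characters left out ...]
2 213 18.9 -62.8 192.6 g121
313 214 17.3 -60.2 187.4 g64
314 214 15.8 -58.0 186.7 g62
313 215 18.3 -59.5 184.8 g46
314 215 18.2 -57.1 186.0 g43
315 215 17.1 -54.9 186.0 g48
316 215 15.6 -52.7 185.1 g57
317 215 15.6 -50.3 186.6 g63
313 216 18.3 -59.0 180.5 g42
314 216 18.4 -56.6 182.2 g54
315 216 21.2 -53.7 188.0 g70
316 216 19.0 -51.7 186.2 g46
317 216 18.5 -49.3 186.8 g58
312 217 19.4 -60.8 176.5 g77
313 217 20.7 -58.1 180.0 g62
314 217 17.7 -56.2 176.8 g102
315 217 19.0 -53.6 180.4 g118
316 217 19.0 -51.2 181.9 g62
317 217 20.3 -48.5 185.4 g74
312 218 22.1 -59.8 176.3 g106
313 218 24.8 -56.9 182.0 g110
314 218 22.4 -54.9 179.9 g134
315 218 22.4 -52.5 181.4 g138
316 218 18.8 -50.7 177.4 g74
```

>>> arm_command --moves '[{"dx": 0.08,"dy": 0,"dz": 0,"spin": 0,"gripper": 1},{"dx": 0.08,"dy": 0,"dz": 0,"spin": 0,"gripper": 1},{"dx": 0,"dy": 0,"dz": 0,"spin": 0,"gripper": 1},{"dx": 0,"dy": 0,"dz": 0,"spin": 0,"gripper": 1}]'

```text
t: 7.15
tcp_pos: [0.5044, 0.2272, 0.0248]
tool_rot: [[0.004, 0.434, 0.901], [0.001, 0.901, -0.434], [-1.0, 0.003, 0.003]]
contact_force: [-1.5, -1.3, 7.6]
opening: 0.0003
```

```bash
python3 m.py; python3 look.py k
```

```text
blade 34.2 [314.64 214.99] plane 33.7 103 [307.14 210.91]
blade 34.0 [314.72 215.07] plane 33.7 104 [307.15 210.91]
blade 33.8 [314.65 215.08] plane 33.7 106 [307.14 210.91]
7.3 [0.50441804 0.22716406 0.0248433 ] [-0.609533   -0.55935467  7.41372881]
top yellow (np.float64(220.60275771503612), np.float64(173.6587874808492), 28)
scene yellow (np.float64(307.2783811932748), np.float64(210.91370331795864), 40)
7.4 [0.5044 0.2272 0.0249] [-1.7383 -0.4892  6.427 ]
```

View pics/k.png

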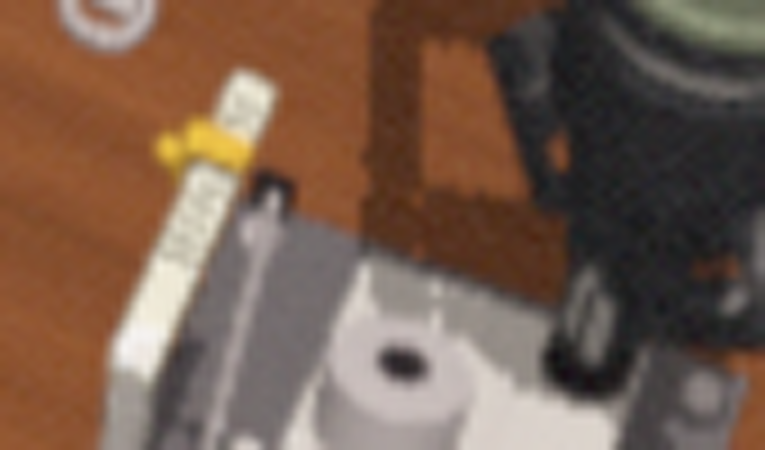

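>>> arm_command --moves '[{"dx": 0,"dy": 0,"dz": 0,"spin": 0,"gripper": 1},{"dx": 0,"dy": 0,"dz": 0,"spin": 0,"gripper": 1},{"dx": 0,"dy": 0,"dz": 0,"spin": 0,"gripper": 1},{"dx": 0,"dy": 0,"dz": 0,"spin": 0,"gripper": 1},{"dx": 0,"dy": 0,"dz": 0,"spin": 0,"gripper": 1},{"dx": 0,"dy": 0,"dz": 0,"spin": 0,"gripper": 1},{"dx": 0,"dy": 0,"dz": 0,"spin": 0,"gripper": 1},{"dx": 0,"dy": 0,"dz": 0,"spin": 0,"gripper": 1},{"dx": 0,"dy": 0,"dz": 0,"spin": 0,"gripper": 1},{"dx": 0,"dy": 0,"dz": 0,"spin": 0,"gripper": 1}]'

```text
t: 8.23
tcp_pos: [0.5044, 0.2272, 0.0249]
tool_rot: [[0.004, 0.434, 0.901], [0.001, 0.901, -0.434], [-1.0, 0.003, 0.003]]
contact_force: [-2.1, -0.9, 7.6]
opening: 0.0001
```

```bash
python3 m.py
```

```text
blade 34.2 [314.71 215.03] plane 33.7 103 [307.06 210.99]
blade 33.6 [314.65 215.14] plane 33.9 106 [307.28 210.92]
blade 33.8 [314.74 215.12] plane 33.3 105 [307.05 210.99]
8.3833 [0.50441935 0.22717382 0.02485104] [-2.67179879 -0.39323625  6.72978495]
```

>>> arm_command --moves '[{"dx": 0,"dy": 0,"dz": 0,"spin": 0,"gripper": 1},{"dx": 0,"dy": 0,"dz": 0,"spin": 0,"gripper": 1},{"dx": 0,"dy": 0,"dz": 0,"spin": 0,"gripper": 1},{"dx": -0.5,"dy": 0,"dz": 0,"spin": 0,"gripper": 1},{"dx": -0.8,"dy": 0,"dz": 0,"spin": 0,"gripper": 1},{"dx": -0.8,"dy": 0,"dz": 0,"spin": 0,"gripper": 1},{"dx": -0.8,"dy": 0,"dz": 0,"spin": 0,"gripper": 1},{"dx": -0.8,"dy": 0,"dz": 0,"spin": 0,"gripper": 1},{"dx": -1.5,"dy": 0,"dz": 0,"spin": 0,"gripper": 1},{"dx": -2.5,"dy": 0,"dz": 0,"spin": 0,"gripper": 1}]'

```text
t: 9.22
tcp_pos: [0.5004, 0.2259, 0.0994]
tool_rot: [[-0.006, 0.434, 0.901], [-0.002, 0.901, -0.434], [-1.0, -0.005, -0.004]]
contact_force: [0.5, -0.3, 0.3]
opening: 0.0001
```

>>> arm_command --moves '[{"dx": -2.5,"dy": 0,"dz": 0,"spin": 0,"gripper": 1},{"dx": -2.5,"dy": 0,"dz": 0,"spin": 0,"gripper": 1},{"dx": -2,"dy": 0,"dz": 0,"spin": 0,"gripper": 1},{"dx": 0,"dy": 0,"dz": 0,"spin": 0,"gripper": 1},{"dx": 0,"dy": 0,"dz": 0,"spin": 0,"gripper": 1},{"dx": 0,"dy": 0,"dz": 0,"spin": 0,"gripper": 1}]'

```text
t: 9.72
tcp_pos: [0.5017, 0.2265, 0.1699]
tool_rot: [[-0.002, 0.434, 0.901], [-0.001, 0.901, -0.434], [-1.0, -0.002, -0.002]]
contact_force: [-0.1, -0.2, -1.2]
opening: 0.0
```

```bash
python3 tilt.py z 2>/dev/null; python3 -c "
from bl import *
print(dark(cv2.imread('sz.png'),0.0), dark(meas.ref,0.0))
a,b=cv2.imread('sz.png'),cv2.imread('scene_raw.png');D=cv2.absdiff(a,b).max(2)
print('scale/base diff',D[195:295,285:345].mean(),'square mount',D[140:225,160:250].mean())"
```

```text
plane [8.20e-03 1.40e-03 1.65e+02] [9.20e-03 1.50e-03 1.71e+02] s=0.1 mm
blade s nan mm strength 0
9.7667 [0.50160362 0.22640495 0.16948965] [0.24164268 0.37534667 0.10933765] (np.float64(307.0818953323904), np.float64(210.86633663366337), 42)
(np.float64(310.5882352941176), np.float64(224.98431372549018), np.float64(255.0)) (np.float64(310.528), np.float64(224.972), np.float64(250.0))
scale/base diff 5.8915 square mount 3.0294117647058822
```

The plate is back at rest, the index and mount haven't moved, and the arm is clear, so I'm handing in.

```bash
python3 -c "
from workcell import arm
print(arm.job_done())"
```

```text
the job is handed in; nothing more can be done
None
```

I pressed the cap of the round-sensor mount with the shut fingers until the pointer lined up with the brass index. I held it there for over a second, let it spring back, and handed the job in at about 10 s.

- **Alignment:** during the hold the pointer had travelled 33.6–34.2 mm by the blade in the scene image, and 33.3–33.9 mm by the plate's slope in the depth picture. My best estimate of the index position was about 34 mm. The pointer's approach was from below, and neither reading showed it passing that mark. The press force was about 7 N.
- **After release:** the plate slope was back to rest (0.1 mm equivalent). The pointer was within 0.1 pixel of its start and the index within 0.1 pixel. The last force readings were near zero, with the arm well above the cap.
- **Rest of the scene:** the square mount's image area showed only a small, noise-like difference from the first picture. I did not check the other bystander objects individually.

**What disagreed:**
- **Index position:** my estimates ranged from about 32 to 36.7 mm between the cameras and methods. I took the value where the scene depth and the averaged measurements agreed, so alignment is good to about 1–2 mm, not exact.
- **Finger length:** the real fingertips ended about 37 mm behind the reported TCP, so I found first contact by force and by the image instead of by height.
- **Sideways push:** a sideways force of up to about 6 N built up partway through the press. I moved the tool 3 mm to relieve it, and the mount did not shift.

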